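Seal the clip-top coffee canister

TASK

Put the loose lid on the open clip-top canister, turned so that its groove lies parallel to the wire bail's crossbar, then push the bail up and over until its crossbar snaps down into the lid's groove and clamps the lid shut. If the bail is standing over the mouth, push it back out of the way first. Set the lid on gently without dropping it, let go of everything, and leave the jug, the cups, the scoop and the bean dispenser where they are.

Things in the scene. Friction and masses are not known exactly. Their poses are not given: they have to be found in the camera images.
- canister: The open canister: white glazed ceramic cylinder, fixed to the shelf, 112 mm outside diameter, 120 mm high, mouth 100 mm inside diameter. Origin: centre of its underside, z up. Its wire bail is pivoted on both sides (local +y and -y) 60 mm above the shelf and folds back towards the canister's local -x.
- bail_hinge (a point): Centre of the bail's hinge line, on the canister's axis 60 mm above its underside. The hinge line runs along the canister's local y. The hinge sits on spring mounts that let the whole bail rise up to 20 mm (1000 N/m): riding over the lid's ridge lifts it about 8 mm and takes about 10 N on the thumb plate; then it snaps down into the groove and stays, still 2 mm stretched.
- bail_tab (a point): Middle of the outer (top) edge of the bail's thumb plate; moves with the bail, 128 mm from the hinge line. The plate is flat, upright when the bail is upright, 50 mm wide along y, 4 mm thick, and stands out 32 mm from the middle of the crossbar. Axes are the bail's: z outwards from the hinge, y along the crossbar.
- bail_bar (a point): Middle of the bail's crossbar, on the wire's centre line, 95.5 mm from the hinge line; moves with the bail. The bail is a U of 7 mm steel wire: two straight arms at the canister's local y = +-66 mm, joined by this slippery crossbar.
- bail (a joint): Angle of the wire bail, rad: 0 upright (closed: crossbar above the canister's axis), growing as it folds back towards the canister's local -x; stops at -0.1 and 1.2. It stays where it is left (hinge friction 0.1 N m). At 0.8 or less the crossbar overhangs the mouth and blocks the lid; at 0.9 to 1.2 it is clear. Clamped in the groove it reads 0 +-0.05.
- lid: The loose lid: white ceramic, 0.25 kg, plug down. Origin: centre of the plug's underside, z up; z = 0 on the shelf. Dark plug 94 mm diameter, 12 mm high, tapered foot (3 mm to spare all round in the mouth), then a disc 106 mm diameter from 12 to 20 mm, then the grip block. Seated on the rim its origin is 108 mm above the canister's underside, its y axis along the canister's y, either way round.
- lid_groove (a point): Middle of the groove's floor on the lid's grip block, 46 mm above the lid's origin, axes as the lid. Block: 36 mm wide along y with flat upright sides to grip, 92 mm long along x, from 20 mm up to 51 mm. Two round ridges (tops 51 mm) run along y at x = +-12 mm, the 12 mm wide groove between them; outside them the block slopes down at 31 degrees.
- jug: Bystander: stainless milk jug, 84 mm diameter, 92 mm high, loop handle to its local +y reaching 68 mm from the axis. Loose. Origin: centre of the underside.
- cups: Bystander: two nested white ceramic cups, 76 mm diameter, 92 mm high together, handles to local +y reaching 60 mm. Loose, one piece. Origin: centre of the underside.
- scoop: Bystander: pale yellow plastic scoop lying on the shelf, 142 mm long along local x (71 mm either way), bowl 48 mm diameter at +x, 34 mm high. Loose. Origin: under the middle of its length.
- dispenser: Bystander: clear acrylic bean dispenser, fixed, 110 mm square, 282 mm high, a 30 mm long spout at local -x 95 mm up. Origin: centre of the underside.
Things that resemble listed ones, but are neither listed nor needed, are in the scene too. What is shaped like the canister but pink or red is not meant. Leave any purple look-alike of the lid alone.

How it is judged (in metres and radians):
On the way, in this order (a step that is already met when the one before it is completed fails the run):
1. the lid lies flat on the rim of the canister while the bail is still folded back (horizontal distance between lid and canister below 0.007 m and z of lid in the frame of canister between 0.105 and 0.1115 m and angle between lid's own z axis and vertical below 0.05 rad and value of joint bail above 0.3 rad), for 0.2 s.
2. the bail's crossbar is down in the lid's groove and presses on the lid (horizontal distance between lid and canister below 0.007 m and z of lid in the frame of canister between 0.105 and 0.1115 m and angle between lid's own z axis and vertical below 0.05 rad and value of joint bail below 0.065 rad and contact force between bail and lid above 1 N), for 0.2 s.
At the end, for the whole second after the job is handed in: Lid flat on the rim (centred within 7 mm, origin 105 to 111.5 mm above the canister's underside, tilt under 0.05 rad), groove along the hinge line within 0.15 rad; bail within 0.065 rad of upright, crossbar in the groove pressing over 1 N; lid at rest, jug and cups upright (all of step 2 and angle between the y axis of lid and the y axis of canister, either way round below 0.15 rad and value of joint bail above -0.065 rad and linear speed of lid below 0.02 m/s and angle between each of jug, cups's own z axis and vertical below 0.15 rad); the robot touches nothing.
It fails at once if the jug is moved more than 30 mm (distance of jug from where it was at the start of the episode above 0.03 m).
It fails at once if the cups is moved more than 30 mm (distance of cups from where it was at the start of the episode above 0.03 m).
It fails at once if the scoop is moved more than 30 mm (distance of scoop from where it was at the start of the episode above 0.03 m).
It fails at once if the lid is dropped or flung (faster than 0.5 m/s with the gripper more than 70 mm away) (linear speed of lid above 0.5 m/s and distance between the grasp point and lid above 0.07 m).
It fails at once if the dispenser is struck (more than 20 N) (contact force between dispenser and the arm above 20 N).
It also fails if it takes over 72 s, if anything falls off the work surface, if the arm or the gripper's body presses on something with over 40 N, if the wrist force passes 120 N, or if a joint passes its speed limit or range.

ROBOT

A 6-joint arm with a two-finger parallel gripper is mounted at the origin on the work surface. World frame = base frame: x ahead of the robot, y to its left, z up, the work surface at z = 0. Lengths are in mm, angles in rad, forces in N, time in s.
With the tool pointing down it reaches from about 250 to 775 mm from the base axis. Payload 8.9 kg.
Tool frame: the origin (TCP) lies at the very end of the fingers, on their centre line; the grasp point (between the pads) lies 19 mm behind it; z points along the fingers, y is the direction in which the jaws open and shut (so a half turn about z gives the same grasp; the last joint's range is limited). The gripper opens to 85 mm and grips with 20 to 120 N. Pads are 22 mm wide; open, the fingers measure 114 mm over their backs; the gripper's body (76 mm by 85 mm) begins 54 mm behind the grasp point. The pads swing forward as they close: fully open they stand 13 mm farther back than shut.
Start: joints at [-1.246, 0.291, -0.153, 1.127, 0, 1.431], TCP at [234.86, -469.536, 231.305] pointing down, gripper open.
Joint ranges: [-2.52, 2.52], [-0.91, 1.74], [-1.3, 1.37], [-1.96, 2.02], [-1.52, 1.47], [-3.14, 3.14]. Speed limits (rad/s): [2.22, 2.22, 2.79, 3.14, 3.14, 3.14].

INTERFACE

Orientations are given as a 3x3 rotation matrix whose columns are the frame's x, y, z axes.
In Python, from cell import env, vision gives the robot as it stands.
- The arm moves only by the shell command python3 -m jog 'ROWS'. ROWS is JSON, a list of rows, each a list of 5 numbers: the opening, from 0 (shut) to 1 (fully open), then the shift along the world's x, y, z as a fraction of full scale, then the turn about the world's z as a fraction of full scale. In form: [[fingers, x, y, z, twist], ...]. A call has 1 to 10 rows; each row is the pose to reach, as a shift and turn from the pose commanded when the call began; what a row does not reach only later rows make up. Full scale, the value 1, is 60 cm for a shift and 45 degrees for a turn. A row lasts 1/12 s, in which the tool goes at most 41.7 mm and 7.16 degrees, less where a joint would pass 70% of its speed; a pose out of reach is approached as far as the arm can. A call with a number of a shift or a turn outside -1 to 1 is refused whole. A call with a gripper value outside its range is refused whole. The fingers move at their own pace and stop on an object; the grip force is fixed at half the most. Time passes only in rows, so rows that repeat a pose let the fingers close. It gives the time, the measured TCP pose, the force and the opening at its end, in the units of the state.
- env.get_obs(): the state, without advancing time (a new reading comes with each control period).
- vision.capture(name): name is "side" or "top"; returns (picture, depth): 420x560x3 uint8, red, green, blue; 420x560 float32, mm along the optical axis (not along the pixel's ray), 0 where there is no reading.
- vision.camera_info(name): a dict with "fx", "fy", "cx", "cy" (pixels), "rvec" (rotation vector, rad) and "tvec" (3), from world to camera coordinates, as OpenCV has them. Camera axes: x right, y down, z forward; pixel columns grow to the right and rows downward; lengths in mm; the calibration is good to about 2 mm. A picture is of the moment at which its call begins. camera_info takes no time and is no camera call.
- env.close_job(): hands the job in, once; it reports no verdict.
The state is a dict: "t": time; "qpos": joint angles; "joint_velocities": joint speeds; "effort": joint torques, N m; "tool_pos": TCP position; "orientation": TCP orientation; "ft_force": force on the tool from outside, world axes, zero at the start; "moment": the same for the moment, N m; "opening": finger opening in mm.
Only numpy, scipy, OpenCV 4.12 (cv2) and the standard library are available. Lean on these libraries where they do the work, as an engineer would, in place of code of your own. Each camera call takes 0.05 s, during which the arm holds its last target. There are 200 camera calls.

## Working session

There is one attempt and no reset: what is moved stays moved. The work goes in short steps, Python scripts to look and compute and a shell command to move; the robot and the scene stay as the last step left them, time stands still between calls to the robot, and variables do not carry over. Pictures are saved under pics/ and viewed, about 8 in all and at most 12, crops included, and the job is handed in when it is done.

```bash
ls; mkdir -p pics; cat > h.py <<'E'
from cell import env, vision
import numpy as np, cv2
def cam(n):
    i=vision.camera_info(n); R=cv2.Rodrigues(np.array(i["rvec"],float))[0]
    return i,R,np.array(i["tvec"],float).ravel()
def cap(n,tag):
    p,d=vision.capture(n); cv2.imwrite(f"pics/{tag}.png",p[:,:,::-1]); np.savez(f"{tag}.npz",p=p,d=d); return p,d
def pts(n,d):
    i,R,t=cam(n); v,u=np.mgrid[0:d.shape[0],0:d.shape[1]]
    c=np.stack([(u-i["cx"])/i["fx"]*d,(v-i["cy"])/i["fy"]*d,d],-1)
    return (c-t)@R
def ray(n,u,v,z):
    i,R,t=cam(n); o=-R.T@t; r=R.T@np.array([(u-i["cx"])/i["fx"],(v-i["cy"])/i["fy"],1])
    return o+r*(z-o[2])/r[2]
E
python3 - <<'E'
from h import *
a,_=cap("top","top0"); b,_=cap("side","side0")
for n in("top","side"):
    i,R,t=cam(n); print(n,i["fx"],-R.T@t,R[2])
o=env.get_obs(); print(o["t"],o["opening"],o["orientation"],o["ft_force"])
E
```

```text
pics
top 446.7143436690833 [ 440.58435958  -14.47709476 1191.19428902] [ 0.09902135 -0.01321004 -0.99499762]
side 404.73482409867756 [ 158.74980959  668.3331735  1010.16728102] [ 0.31805611 -0.57476002 -0.75398357]
0.1 85.32401824445061 [[ 8.94378000e-01  4.47311818e-01 -3.61230693e-04]
 [ 4.47311939e-01 -8.94377386e-01  1.05866406e-03]
 [ 1.50476382e-04 -1.10842865e-03 -9.99999374e-01]] [ 0.03671421  0.48391608 -0.20462223]
```

View pics/top0.png

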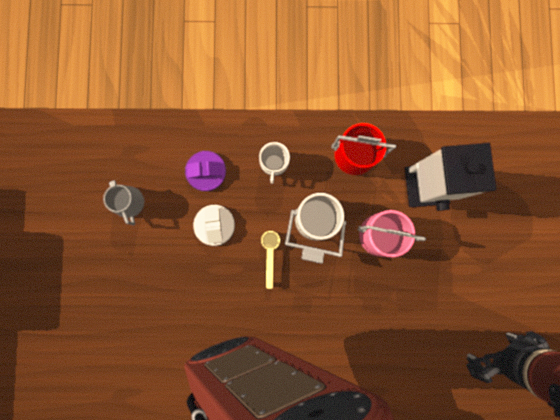

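View pics/side0.png

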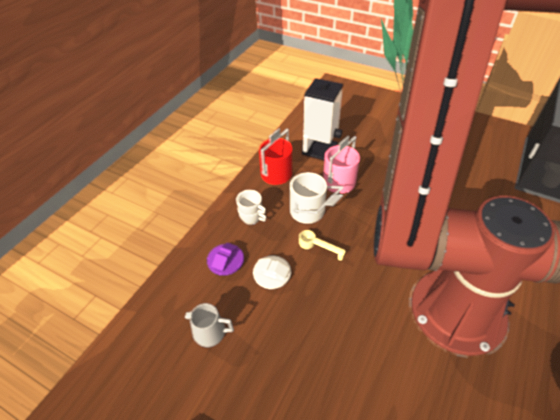

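Top view: the white canister (320,217), with its bail folded back to the plate at (313,255), is the one meant; the pink (388,233) and red (360,148) ones are decoys. The white lid (213,225) is meant, and the purple one (205,170) is not. The scoop (270,260) lies between them, with the cups at (274,158), jug at (122,200) and dispenser at (455,175). The robot sits at the bottom of the image. I'll measure next.

```bash
python3 - <<'E'
from h import *
z=np.load("top0.npz"); p,d=z["p"],z["d"]; P=pts("top",d); hsv=cv2.cvtColor(p,cv2.COLOR_RGB2HSV)
white=(hsv[...,1]<70)&(hsv[...,2]>110)&(d>0)
def box(u0,u1,v0,v1):
    m=np.zeros(d.shape,bool); m[v0:v1,u0:u1]=1; return m
# lid
b=box(185,242,195,255); m=b&white&(P[...,2]>10)
print("shelf z",np.median(P[box(180,240,270,290)][:,2]))
disc=m&(P[...,2]<26)&(P[...,2]>12); blk=m&(P[...,2]>28)
(c,r)=cv2.minEnclosingCircle(P[disc|blk][:,:2].astype(np.float32)); print("lid disc circle",c,r, disc.sum())
rect=cv2.minAreaRect(P[blk][:,:2].astype(np.float32)); print("block",rect,blk.sum(),"ptop z",np.percentile(P[blk][:,2],[50,98]))
# canister rim
b=box(285,355,185,250); m=b&(P[...,2]>112)&(P[...,2]<126)&white
cnt=P[m][:,:2].astype(np.float32); cc,r=cv2.minEnclosingCircle(cnt); print("rim",cc,r,m.sum())
print("rim ellipse",cv2.fitEllipse(cnt[:,None]))
# bail : points outside rim radius
c=np.array(cc); rad=np.hypot(P[...,0]-c[0],P[...,1]-c[1])
bm=box(275,355,195,275)&(rad>60)&(P[...,2]>30)&(P[...,2]<140)
Q=P[bm]; print("bail n",len(Q))
rel=Q-[*c,0]
a=rel[:,:2]
u,v=np.where(bm)[1],np.where(bm)[0]
for s in np.argsort(v)[::6]: print((u[s],v[s]),rel[s].round())
crop=cv2.resize(p[180:280,185:355,::-1],None,fx=4.5,fy=4.5,interpolation=cv2.INTER_CUBIC); cv2.imwrite("pics/crop0.png",crop)
E
```

```text
shelf z 0.9123865360019845
lid disc circle (502.42523193359375, 132.72628784179688) 52.979454040527344 726
block ((502.6397399902344, 132.42311096191406), (92.08633422851562, 36.64021682739258), 6.8488383293151855) 522 ptop z [45.38149775 53.76371876]
rim (502.972900390625, -116.93544006347656) 80.90457153320312 431
rim ellipse ((510.0616760253906, -128.31129455566406), (99.75055694580078, 147.2661895751953), 50.462677001953125)
bail n 911
(np.int64(310), np.int64(195)) [ 66.   7. 121.]
(np.int64(316), np.int64(195)) [ 66.  -8. 121.]
(np.int64(322), np.int64(195)) [ 67. -23. 115.]
(np.int64(328), np.int64(195)) [ 66. -37. 121.]
(np.int64(311), np.int64(196)) [ 64.   4. 116.]
(np.int64(317), np.int64(196)) [ 66. -13.  97.]
(np.int64(323), np.int64(196)) [ 66. -27. 100.]
(np.int64(329), np.int64(196)) [ 63. -39. 123.]
(np.int64(309), np.int64(197)) [ 61.   9. 119.]
(np.int64(315), np.int64(197)) [65. -9. 82.]
(np.int64(321), np.int64(197)) [ 67. -26.  73.]
(np.int64(327), np.int64(197)) [ 64. -37. 100.]
(np.int64(333), np.int64(197)) [ 61. -49. 121.]
(np.int64(312), np.int64(198)) [63.
[... 5927 characters left out ...]
int64(256)) [-80.  -7. 124.]
(np.int64(322), np.int64(256)) [-80. -21. 122.]
(np.int64(306), np.int64(257)) [-83.  17. 126.]
(np.int64(312), np.int64(257)) [-83.   3. 128.]
(np.int64(318), np.int64(257)) [-83. -12. 119.]
(np.int64(303), np.int64(258)) [-85.  25. 128.]
(np.int64(309), np.int64(258)) [-85.  10. 124.]
(np.int64(315), np.int64(258)) [-85.  -4. 123.]
(np.int64(321), np.int64(258)) [-85. -18. 127.]
(np.int64(310), np.int64(259)) [-87.   8. 127.]
(np.int64(316), np.int64(259)) [-87.  -6. 129.]
(np.int64(322), np.int64(259)) [-87. -20. 128.]
(np.int64(316), np.int64(260)) [-90.  -6. 131.]
(np.int64(322), np.int64(260)) [-90. -21. 126.]
(np.int64(321), np.int64(261)) [-92. -18. 128.]
```

View pics/crop0.png

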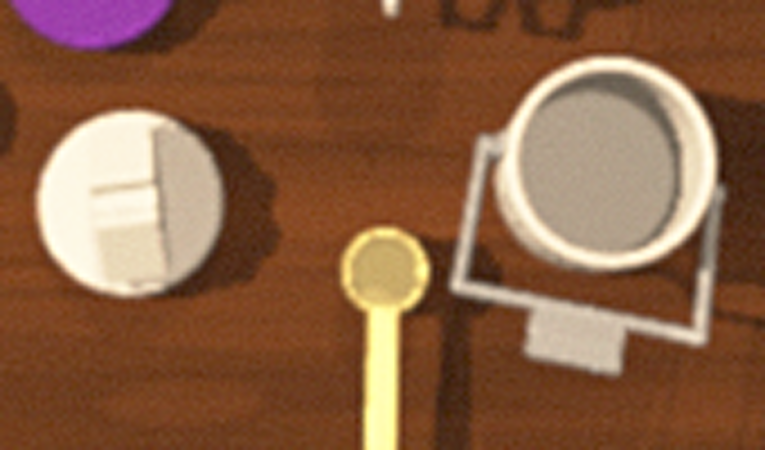

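Crop: the white lid is centred at crop (130,203) with its groove across the block at (125,200). The white canister is at (610,165), with its bail folded back and crossbar running from (458,288) to (703,338). Bail and lid are confirmed, and the bail is already clear. Next I refine the rim centre and the crossbar line.

```bash
python3 - <<'E'
from h import *
from scipy.optimize import least_squares
z=np.load("top0.npz"); p,d=z["p"],z["d"]; P=pts("top",d)
hsv=cv2.cvtColor(p,cv2.COLOR_RGB2HSV)
# rim annulus: bright px near expected centre, cast to z=120
v,u=np.where((hsv[...,1]<70)&(hsv[...,2]>165)); k=(u>288)&(u<350)&(v>188)&(v<243)&(np.abs(P[v,u,2]-120)<7)
R=np.array([ray("top",a,b,120)[:2] for a,b in zip(u[k],v[k])])
f=least_squares(lambda q:np.hypot(*(R-q[:2]).T)-q[2],[515,-130,53],loss="soft_l1",f_scale=2)
print("rim",f.x,k.sum(),"resid",np.abs(f.fun).mean()); c=f.x[:2]
# crossbar: grayish px
g=(hsv[...,1]<75)&(hsv[...,2]>90)
v,u=np.where(g); k=(u>284)&(u<346)&(v>240)&(v<268); q=P[v[k],u[k]]; q=q[(q[:,2]>85)&(q[:,2]<140)]
vx=cv2.minAreaRect(q[:,:2].astype(np.float32)); print("bail rect",vx)
# bar only
for yaw0 in [np.radians(-10)]:
  for _ in range(4):
    ex=np.array([np.cos(yaw0),np.sin(yaw0)]); ey=np.array([-ex[1],ex[0]])
    lx=(q[:,:2]-c)@ex; ly=(q[:,:2]-c)@ey
    m0=(np.abs(ly)>30)&(np.abs(ly)<60); mm=m0&(np.abs(lx-np.median(lx[m0]))<7)
    s=np.polyfit(ly[mm],lx[mm],1); yaw0-=np.arctan(s[0])
  print("yaw deg",np.degrees(yaw0),"bar x",s[1],"z",np.median(q[mm,2]),"ly",ly[np.abs(lx-s[1])<8].min(),ly[np.abs(lx-s[1])<8].max(),mm.sum())
  t=(np.abs(ly)<20)&(lx<s[1]-6); print("tab lx",np.percentile(lx[t],2),"z",q[t][np.argsort(lx[t])[:15],2].mean())
  print("tab y",ly[(lx<s[1]-10)].min(),ly[lx<s[1]-10].max())
print("canister rel yaw base",c)
# side-view check of rim centre
E
```

```text
rim [ 519.45906191 -135.31494909   52.38306185] 353 resid 1.565326714436888
bail rect ((433.4187927246094, -123.15193176269531), (50.0549430847168, 140.89471435546875), 0.2406259924173355)
yaw deg -11.759783165533175 bar x -81.19795919270634 z 113.41963830757628 ly -67.69883013712199 68.19671595132506 70
tab lx -108.78062977465082 z 128.5008208686339
tab y -24.867058062523377 24.371894596312277
canister rel yaw base [ 519.45906191 -135.31494909]
```

```bash
python3 -m jog '[[1,0.1,0.25,0.03,1],[1,0.1,0.25,0.03,1],[1,0.1,0.25,0.03,1],[1,0.1,0.25,0.03,1],[1,0.1,0.25,0.03,1],[1,0.1,0.25,0.03,1],[1,0.1,0.25,0.03,1]]'
python3 -m jog '[[1,0.1,0.3,0,1],[1,0.1,0.3,0,1],[1,0.1,0.3,0,1],[1,0.1,0.3,0,1],[1,0.1,0.3,0,1],[1,0.1,0.3,0,1],[1,0.1,0.3,0,1]]'
python3 -m jog '[[1,0.12,0.3,0,1],[1,0.12,0.3,0,1],[1,0.12,0.3,0,1],[1,0.12,0.3,0,1],[1,0.12,0.3,0,1],[1,0.12,0.3,0,1],[1,0.12,0.3,0,1]]'
python3 -m jog '[[1,0.12,0.15,-0.1,0.563],[1,0.12,0.15,-0.1,0.563],[1,0.12,0.15,-0.1,0.563],[1,0.12,0.15,-0.1,0.563],[1,0.12,0.15,-0.1,0.563],[1,0.12,0.15,-0.1,0.563],[1,0.12,0.15,-0.1,0.563]]'
python3 - <<'E'
from h import *
o=env.get_obs(); M=np.array(o["orientation"]); print(o["t"],o["qpos"],o["tool_pos"],np.degrees(np.arctan2(M[1,0],M[0,0])),M[:,2],o["ft_force"])
E
```

```text
t: 0.68
tool_pos: [295.2, -318.7, 249.4]
orientation: [[0.308, 0.952, 0.0], [0.952, -0.308, -0.0], [-0.0, 0.0, -1.0]]
ft_force: [0.9, -1.0, -0.2]
opening: 85.4
t: 1.27
tool_pos: [355.0, -137.9, 249.2]
orientation: [[-0.457, 0.89, -0.0], [0.89, 0.457, 0.0], [0.0, -0.0, -1.0]]
ft_force: [0.0, -0.9, 0.5]
opening: 85.4
t: 1.85
tool_pos: [426.9, 42.2, 248.9]
orientation: [[-0.952, 0.306, -0.001], [0.306, 0.952, 0.0], [0.001, -0.0, -1.0]]
ft_force: [-0.1, -0.1, -0.1]
opening: 85.5
t: 2.43
tool_pos: [498.5, 129.9, 189.8]
orientation: [[-0.993, -0.117, 0.0], [-0.117, 0.993, -0.0], [-0.0, -0.0, -1.0]]
ft_force: [-0.0, -0.5, -0.5]
opening: 85.1
2.4333 [ 1.13027965e-01  2.99797696e-01 -2.53842142e-01  1.01709825e+00
 -2.56185651e-04 -4.60221033e-03] [498.49145093 129.86925707 189.7597679 ] -173.26028741012664 [ 8.67650379e-05 -2.47981979e-04 -9.99999965e-01] [-0.01479345 -0.54361741 -0.54905368]
```

```bash
python3 -m jog '[[1,0.0067,0.0045,-0.05,0],[1,0.0067,0.0045,-0.1,0],[1,0.0067,0.0045,-0.15,0],[1,0.0067,0.0045,-0.2,0],[1,0.0067,0.0045,-0.23,0],[1,0.0067,0.0045,-0.25,0],[1,0.0067,0.0045,-0.265,0],[1,0.0067,0.0045,-0.275,0],[1,0.0067,0.0045,-0.275,0]]'
python3 -m jog '[[0.3,0,0,0,0],[0.3,0,0,0,0],[0.3,0,0,0,0],[0.3,0,0,0,0],[0.3,0,0,0,0],[0.3,0,0,0,0],[0.3,0,0,0,0],[0.3,0,0,0,0],[0.3,0,0,0,0],[0.3,0,0,0,0]]'
```

```text
t: 3.18
tool_pos: [502.7, 132.6, 24.2]
orientation: [[-0.993, -0.119, -0.0], [-0.119, 0.993, -0.0], [0.0, -0.0, -1.0]]
ft_force: [-0.5, -0.8, 0.7]
opening: 85.4
t: 4.02
tool_pos: [503.5, 133.3, 25.2]
orientation: [[-0.993, -0.12, 0.001], [-0.12, 0.993, 0.0], [-0.001, -0.0, -1.0]]
ft_force: [-0.9, -0.5, 7.2]
opening: 34.8
```

```bash
python3 -m jog '[[0,0,0,0.01,0],[0,0,0,0.03,0],[0,0,0,0.06,0],[0,0,0,0.1,0],[0,0,0,0.15,0],[0,0,0,0.2,0],[0,0,0,0.25,0],[0,0,0,0.28,0],[0,0,0,0.3,0],[0,0,0,0.3,0]]'
python3 - <<'E'
from h import *
p,d=cap("top","top1"); s,_=cap("side","side1")
P=pts("top",d); hsv=cv2.cvtColor(p,cv2.COLOR_RGB2HSV)
cv2.imwrite("pics/c1.png",np.hstack([cv2.resize(p[170:290,150:310,::-1],(400,300)),cv2.resize(s[130:280,180:380,::-1],(400,300))]))
o=env.get_obs(); print(o["t"],o["tool_pos"],o["opening"],o["ft_force"])
E
```

```text
t: 4.85
tool_pos: [504.2, 133.4, 207.2]
orientation: [[-0.993, -0.12, 0.004], [-0.12, 0.993, 0.001], [-0.004, -0.0, -1.0]]
ft_force: [0.8, -0.2, -3.9]
opening: 35.3
4.95 [502.68250341 133.15245106 204.17943979] 34.853891600988774 [-0.07194302 -0.07431564 -4.31314949]
```

View pics/c1.png

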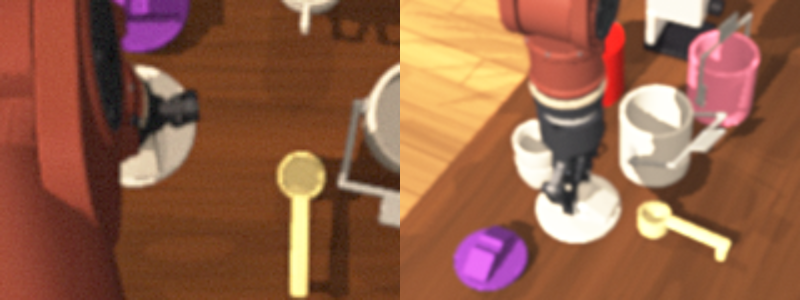

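The lid is held level: the disc is at crop (578,208) in the side view, and the gripper reads 34.9 mm. Carrying it over the canister and turning.

```bash
python3 -m jog '[[0,0.004,-0.04,0,-0.1],[0,0.008,-0.1,0,-0.2],[0,0.012,-0.16,0,-0.3],[0,0.016,-0.22,0,-0.413],[0,0.02,-0.28,0,-0.413],[0,0.025,-0.34,0,-0.413],[0,0.028,-0.39,0,-0.413],[0,0.028,-0.425,0,-0.413],[0,0.028,-0.44,0,-0.413],[0,0.028,-0.4475,0,-0.413]]'
python3 -m jog '[[0,0,0,-0.02,0],[0,0,0,-0.05,0],[0,0,0,-0.05,0]]'
python3 - <<'E'
from h import *
p,d=cap("top","top2"); s,_=cap("side","side2")
cv2.imwrite("pics/c2.png",np.hstack([cv2.resize(p[170:290,250:410,::-1],(400,300)),cv2.resize(s[120:240,240:400,::-1],(400,300))]))
o=env.get_obs(); M=np.array(o["orientation"]);print(o["t"],o["tool_pos"],o["opening"],o["ft_force"],np.degrees(np.arctan2(M[1,0],M[0,0])))
E
```

```text
t: 5.78
tool_pos: [518.8, -136.3, 202.9]
orientation: [[-0.979, 0.204, -0.002], [0.204, 0.979, 0.001], [0.002, 0.0, -1.0]]
ft_force: [-0.4, 1.7, -2.2]
opening: 34.8
t: 6.03
tool_pos: [517.6, -133.5, 171.0]
orientation: [[-0.979, 0.202, -0.005], [0.202, 0.979, 0.003], [0.005, 0.001, -1.0]]
ft_force: [-1.4, 0.4, -3.1]
opening: 35.0
6.1333 [ 518.92506812 -134.04228409  173.73370584] 34.88492559315498 [-0.77203928  0.0395719  -2.30159162] 168.3894183780818
```

View pics/c2.png

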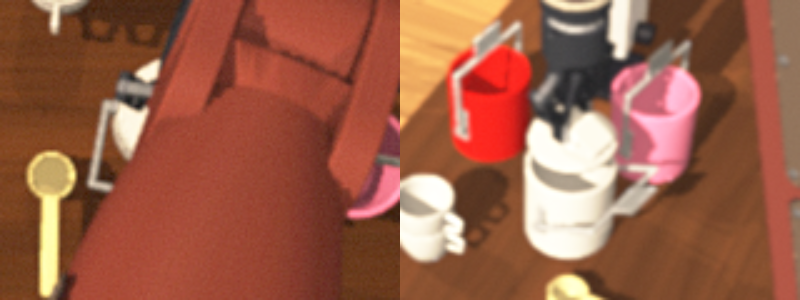

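The side view shows the lid above the mouth, at crop (572,140) against the mouth at (570,185). I'll compare the two centres within that one camera.

```bash
python3 - <<'E'
from h import *
from scipy.optimize import least_squares
def fit(tag,zr,tol,r0,box,rng,s0=120,c0=(519.5,-135.3)):
    z=np.load(tag+".npz"); p,d=z["p"],z["d"]; P=pts("side",d); hsv=cv2.cvtColor(p,cv2.COLOR_RGB2HSV)
    m=(hsv[...,1]<80)&(hsv[...,2]>s0)&(np.abs(P[...,2]-zr)<tol)
    rad=np.hypot(P[...,0]-c0[0],P[...,1]-c0[1]); m&=rad<rng
    v,u=np.where(m); Q=P[m]
    # outermost per angle bin
    a=np.arctan2(Q[:,1]-c0[1],Q[:,0]-c0[0]); rr=np.hypot(Q[:,0]-c0[0],Q[:,1]-c0[1]); out=[]
    for b in np.linspace(-np.pi,np.pi,49)[:-1]:
        k=(a>=b)&(a<b+np.pi/24)
        if k.sum()>2:
            i=np.where(k)[0][np.argmax(rr[k])]; out.append(ray("side",u[i],v[i],zr)[:2])
    out=np.array(out); f=least_squares(lambda q:np.hypot(*(out-q).T)-r0,c0,loss="soft_l1",f_scale=2)
    g=least_squares(lambda q:np.hypot(*(out-q[:2]).T)-q[2],[*c0,r0],loss="soft_l1",f_scale=2)
    print(tag,len(out),f.x,g.x,np.abs(f.fun).mean(), "ztop",np.median(Q[:,2]))
fit("side0",120,5,56,None,62)
zt=173.7-24.5+20
fit("side2",zt,5,53,None,60)
# side0 lid for the grasp offset
fit("side0",20,5,53,None,60,c0=(502.5,132.6))
E
```

```text
side0 36 [ 514.00749096 -131.27456995] [ 514.07837029 -131.1790624    54.73613598] 1.466536018475531 ztop 117.49898307667016
side2 28 [ 513.06082064 -129.61127517] [ 511.89679456 -127.56135587   50.89150761] 1.7053019143532544 ztop 166.20084070089524
side0 39 [497.91319213 137.13871359] [497.35304868 137.21390123  51.60750406] 1.4354756713336057 ztop 17.93254539708976
```

```bash
python3 -m jog '[[0,0,0,-0.01,0],[0,0,0,-0.025,0],[0,0,0,-0.035,0],[0,0,0,-0.035,0],[0,0,0,-0.035,0],[0,0,0,-0.035,0]]'; python3 -m jog '[[0,0,0,0,0]]'
```

```text
t: 6.63
tool_pos: [519.8, -135.4, 153.5]
orientation: [[-0.979, 0.202, 0.0], [0.202, 0.979, -0.0], [-0.0, -0.0, -1.0]]
ft_force: [0.2, 0.4, -3.2]
opening: 34.6
t: 6.72
tool_pos: [519.9, -135.5, 153.6]
orientation: [[-0.979, 0.202, 0.001], [0.202, 0.979, -0.0], [-0.001, -0.0, -1.0]]
ft_force: [-0.9, 0.3, -2.5]
opening: 34.9
```

```bash
python3 -m jog '[[0,0,0,-0.005,0],[0,0,0,-0.01,0],[0,0,0,-0.015,0],[0,0,0,-0.02,0],[0,0,0,-0.024,0],[0,0,0,-0.027,0],[0,0,0,-0.027,0]]'; python3 -m jog '[[0,0,0,-0.002,0],[0,0,0,-0.004,0],[0,0,0,-0.005,0],[0,0,0,-0.005,0],[0,0,0,-0.005,0]]'
```

```text
t: 7.3
tool_pos: [519.4, -135.2, 136.6]
orientation: [[-0.979, 0.202, -0.001], [0.202, 0.979, 0.0], [0.001, 0.0, -1.0]]
ft_force: [0.0, 0.1, -2.6]
opening: 34.9
t: 7.72
tool_pos: [519.7, -135.3, 134.1]
orientation: [[-0.979, 0.202, -0.0], [0.202, 0.979, -0.0], [0.0, -0.0, -1.0]]
ft_force: [-0.5, 0.1, -2.5]
opening: 34.9
```

```bash
python3 -m jog '[[0,0,0,-0.001,0],[0,0,0,-0.002,0],[0,0,0,-0.002,0],[0,0,0,-0.002,0]]'; python3 -m jog '[[0,0,0,-0.001,0],[0,0,0,-0.002,0],[0,0,0,-0.002,0],[0,0,0,-0.002,0]]'
```

```text
t: 8.05
tool_pos: [519.8, -135.4, 133.2]
orientation: [[-0.979, 0.202, 0.0], [0.202, 0.979, -0.0], [-0.0, -0.0, -1.0]]
ft_force: [-1.3, 0.6, 1.8]
opening: 34.8
t: 8.38
tool_pos: [519.8, -135.4, 133.1]
orientation: [[-0.979, 0.202, 0.001], [0.202, 0.979, -0.0], [-0.001, -0.0, -1.0]]
ft_force: [-6.7, 2.0, 15.5]
opening: 34.6
```

```bash
python3 -m jog '[[0,0,0,0.002,0],[0,0,0,0.002,0],[0.6,0,0,0.002,0],[0.6,0,0,0.002,0],[1,0,0,0.002,0],[1,0,0,0.002,0],[1,0,0,0.002,0],[1,0,0,0.002,0],[1,0,0,0.002,0]]'
python3 -m jog '[[1,0,0,0.01,0],[1,0,0,0.04,0],[1,0,0,0.08,0],[1,0,0,0.14,0],[1,0,0,0.2,0],[1,0,0,0.2,0]]'
python3 -m jog '[[0,-0.06,0.01,0,0],[0,-0.12,0.02,0,0],[0,-0.18,0.036,0,0],[0,-0.25,0.05,0,0],[0,-0.31,0.063,0,0],[0,-0.31,0.063,0,0],[0,-0.31,0.063,0,0],[0,-0.31,0.063,0,0]]'
python3 - <<'E'
from h import *
p,d=cap("top","top3"); s,_=cap("side","side3")
cv2.imwrite("pics/c3.png",np.hstack([cv2.resize(p[170:290,250:410,::-1],(400,300)),cv2.resize(s[120:240,240:400,::-1],(400,300))]))
E
```

```text
t: 9.13
tool_pos: [519.7, -135.3, 132.9]
orientation: [[-0.979, 0.202, 0.0], [0.202, 0.979, 0.0], [-0.0, 0.0, -1.0]]
ft_force: [-0.5, -0.3, 0.1]
opening: 85.4
t: 9.63
tool_pos: [522.4, -136.4, 260.0]
orientation: [[-0.979, 0.202, 0.009], [0.202, 0.979, -0.004], [-0.01, -0.002, -1.0]]
ft_force: [-0.1, -0.6, 0.9]
opening: 85.4
t: 10.3
tool_pos: [334.4, -98.0, 253.7]
orientation: [[-0.979, 0.203, 0.002], [0.203, 0.979, -0.001], [-0.002, -0.001, -1.0]]
ft_force: [-0.2, 0.1, 0.6]
opening: -0.2
```

View pics/c3.png

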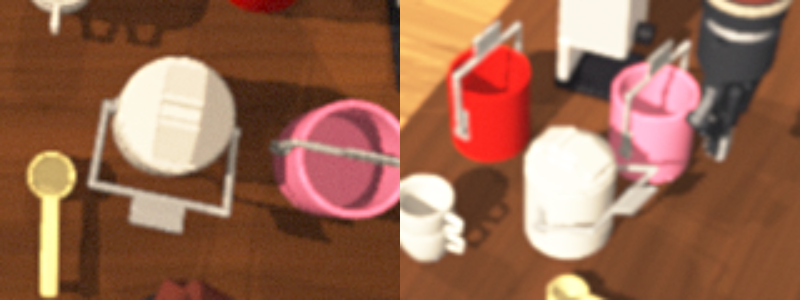

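The lid is seated square, its groove parallel to the crossbar in the top crop at (178,112). The bail is still folded, with its plate at (157,212). Now lowering the closed fingers behind the plate.

```bash
python3 -m jog '[[0,0,0,-0.06,0],[0,0,0,-0.12,0],[0,0,0,-0.18,0],[0,0,0,-0.22,0],[0,0,0,-0.24,0],[0,0.03,-0.006,-0.24,0],[0,0.06,-0.0125,-0.24,0],[0,0.075,-0.0156,-0.24,0],[0,0.075,-0.0156,-0.24,0],[0,0.075,-0.0156,-0.24,0]]'
```

```text
t: 11.23
tool_pos: [378.6, -106.7, 108.5]
orientation: [[-0.979, 0.202, -0.001], [0.202, 0.979, 0.001], [0.001, 0.0, -1.0]]
ft_force: [0.3, 0.4, 0.1]
opening: -0.2
```

```bash
python3 -m jog '[[0,0.02,-0.0042,0,0],[0,0.0375,-0.0078,0,0],[0,0.0535,-0.011,0.018,0],[0,0.0685,-0.0143,0.037,0],[0,0.081,-0.0169,0.047,0],[0,0.093,-0.0194,0.057,0],[0,0.105,-0.022,0.065,0],[0,0.1175,-0.0245,0.073,0],[0,0.1175,-0.0245,0.073,0]]'
python3 - <<'E'
from h import *
s,_=cap("side","side4")
cv2.imwrite("pics/c4.png",cv2.resize(s[120:240,240:400,::-1],(640,480),interpolation=cv2.INTER_CUBIC))
E
```

```text
t: 11.98
tool_pos: [450.2, -121.9, 153.5]
orientation: [[-0.979, 0.202, 0.001], [0.202, 0.979, -0.001], [-0.001, -0.0, -1.0]]
ft_force: [-0.4, -0.6, -0.1]
opening: -0.1
```

View pics/c4.png

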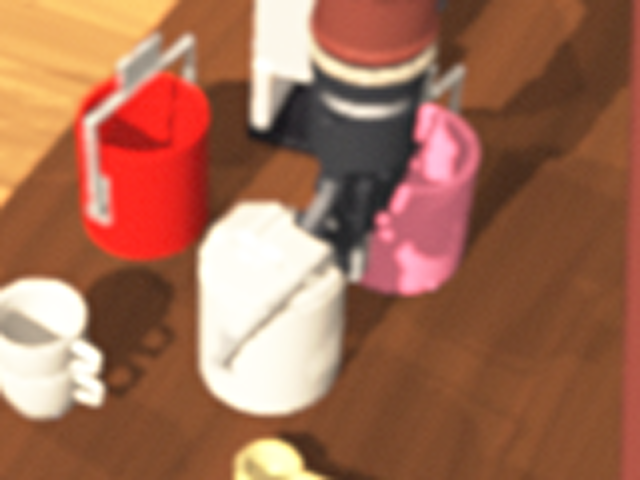

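The plate at (320,210) is standing up ahead of the fingers, and the lid is unmoved. Continuing to the ridge.

```bash
python3 -m jog '[[0,0.013,-0.0027,0.006,0],[0,0.0245,-0.0051,0.0115,0],[0,0.0375,-0.0078,0.017,0],[0,0.049,-0.0102,0.024,0],[0,0.049,-0.0102,0.024,0]]'
python3 -m jog '[[0,0.006,-0.0012,0.003,0],[0,0.012,-0.0025,0.006,0],[0,0.0165,-0.0034,0.007,0],[0,0.0165,-0.0034,0.007,0]]'
```

```text
t: 12.45
tool_pos: [478.6, -127.7, 167.3]
orientation: [[-0.979, 0.202, -0.001], [0.202, 0.979, 0.0], [0.001, 0.0, -1.0]]
ft_force: [-2.4, 0.8, 1.1]
opening: 0.4
t: 12.78
tool_pos: [487.1, -129.3, 170.9]
orientation: [[-0.979, 0.202, -0.003], [0.202, 0.979, 0.001], [0.003, 0.0, -1.0]]
ft_force: [-7.2, 1.6, 3.7]
opening: 0.3
```

```bash
python3 -m jog '[[0,0.004,-0.0008,0.001,0],[0,0.008,-0.0017,0.002,0],[0,0.008,-0.0017,0.002,0]]'
python3 -m jog '[[0,0.004,-0.0008,0,0],[0,0.008,-0.0017,0,0],[0,0.008,-0.0017,0,0]]'
```

```text
t: 13.03
tool_pos: [493.4, -130.8, 172.3]
orientation: [[-0.979, 0.202, 0.0], [0.202, 0.979, 0.0], [-0.0, 0.0, -1.0]]
ft_force: [-0.3, -0.2, -0.3]
opening: 0.2
t: 13.28
tool_pos: [499.0, -132.1, 172.6]
orientation: [[-0.979, 0.202, 0.001], [0.202, 0.979, -0.0], [-0.001, -0.0, -1.0]]
ft_force: [-0.4, 0.5, 0.3]
opening: -0.2
```

```bash
python3 -m jog '[[0,-0.05,0.0104,0.02,0],[0,-0.1,0.0208,0.06,0],[0,-0.16,0.033,0.1,0],[0,-0.22,0.046,0.1,0],[0,-0.27,0.056,0.1,0],[0,-0.3,0.0625,0.1,0],[0,-0.3,0.0625,0.1,0],[0,-0.3,0.0625,0.1,0]]'
python3 - <<'E'
from h import *
p,d=cap("top","top5"); s,sd=cap("side","side5")
cv2.imwrite("pics/c5.png",np.hstack([cv2.resize(p[170:290,250:410,::-1],(400,300)),cv2.resize(s[120:240,240:400,::-1],(400,300))]))
P=pts("top",d); hsv=cv2.cvtColor(p,cv2.COLOR_RGB2HSV); c=np.array([519.5,-135.4]);a=np.radians(-11.8)
ex=np.array([np.cos(a),np.sin(a)]);ey=np.array([-ex[1],ex[0]])
for n,D in(("top",d),("side",sd)):
    P=pts(n,D); lx=(P[...,:2]-c)@ex; ly=(P[...,:2]-c)@ey; m=(P[...,2]>178)&(P[...,2]<200)&(abs(ly)<24)&(abs(lx)<60)
    print(n,"plate top lx",np.median(lx[m]),"z",np.percentile(P[m][:,2],[50,95]),m.sum())
    m=(P[...,2]>120)&(P[...,2]<135)&(np.hypot(lx,ly)<58); print("disc z",np.median(P[m][:,2]),m.sum())
o=env.get_obs();print(o["t"],o["tool_pos"],o["ft_force"])
E
```

```text
t: 13.95
tool_pos: [318.2, -94.5, 233.0]
orientation: [[-0.979, 0.203, 0.002], [0.203, 0.979, -0.001], [-0.002, -0.001, -1.0]]
ft_force: [0.7, 0.7, -0.0]
opening: 0.1
top plate top lx -2.240564452123998 z [190.16795365 193.45295324] 46
disc z 128.64313549862294 911
side plate top lx -7.929503194161961 z [186.69936063 189.37496598] 33
disc z 125.8844946796349 344
14.05 [319.13041551 -94.75986532 232.81203698] [-0.41611927 -0.09230671 -0.03255465]
```

View pics/c5.png

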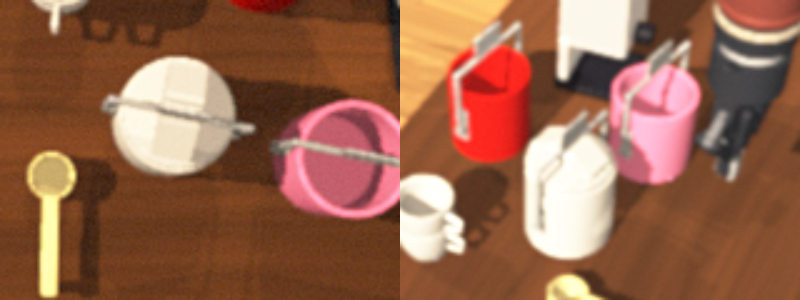

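The bail stands upright across the lid, with its plate at lx about -2 mm and 190 mm high. That matches the clamped position, 2 mm stretched. Handing in.

```bash
python3 -c "
from cell import env
print(env.close_job())"
```

```text
the job is handed in; nothing more can be done
None
```

I set the white lid on the white canister with its groove along the hinge line and released it. Then I pushed the folded bail up and over with closed fingers until it snapped into the groove, backed the arm clear and handed in at about 14 s.

- **Bail position:** From the top camera, the thumb plate stands about 2 mm from the canister's axis at 190 mm height. That puts the bail within about 0.02 rad of upright and 2 mm stretched, as expected when clamped.
- **Push force:** It rose to about 7 N at the ridge and then dropped to zero, which fits the snap.
- **Lid:** Its disc top measured 128.6 mm from the top camera, so it is seated. I did not re-measure its centring after the snap. When I set it down I estimated it within about 1 mm of centre.
- **Bystanders and arm:** I saw no sign of the scoop or cups having moved. I did not measure them, or look at the jug and dispenser, after the moves. The arm reads no contact force and stands about 200 mm clear.
- **Disagreement:** The side camera reads about 5 mm off from the top camera in x and y, and about 3 mm lower in height. The x and y offset was the same for the lid and the canister before I moved anything, so I treated it as calibration bias. With that allowed for, the two views agree on the bail.

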